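# Feel for the hidden catch of the teaspoon box

### The job

The teaspoon box on the cold cooktop has a concealed catch: one of the three identical round discs set into its flat top gives under a fingertip, the other two are solid. Feel across the discs with the closed fingertips until you find the one that gives, press it right down so that the drawer springs open by itself, then let the disc come back up and take the hand away. Do not pull or push the drawer, and leave the salt shaker, the garlic bulb and the mug where they stand.

Things in the scene. Friction and masses are not known exactly. Their poses are not given: they have to be found in the camera images.
- case: Light wooden box, fixed on the cooktop, 130 mm deep (its x) x 210 wide (y) x 75 high; origin at the centre of its underside; its -x side is the drawer front. Level flat top panel with three round holes, 52 mm across, in a row at y = +64, 0, -64 mm, each with an identical 50 mm wooden disc, face 2 mm below the panel. One disc, not always the same one, is the spring catch; two are rigid
- seat_left (a point): Centre of the hole at the box's +y end, at the level of the panel's upper surface (75 mm above the box's underside); axes as the box
- seat_mid (a point): Centre of the middle hole, at the level of the panel's upper surface
- seat_right (a point): Centre of the hole at the box's -y end, at the level of the panel's upper surface
- catch_button (a joint): Travel of the disc that is the catch (which of the three it is, is not told): 0 up, 0.008 m fully down. Spring: starts to give at about 2 N, about 6 N fully down; it comes back when let go. It frees the drawer at about 0.0055 m
- spoon_drawer (a joint): Opening of the drawer, a 190 x 54 mm wooden front without handle below the top panel, towards the box's -x: 0 shut and latched, 0.05 m fully open. Once freed, a spring pushes it right out within about a second and keeps it there. Two loose teaspoons lie in it
- salt_shaker: Bystander: salt shaker, 44 mm diameter, 90 mm high, standing loose on the worktop to the right of the box; origin at the centre of its underside, z up
- garlic: Bystander: garlic bulb, 60 mm wide, 58 mm high, lying loose on the cooktop just beside the box's right-hand (-y) end; origin under its centre
- mug: Bystander: green and white mug, 78 mm diameter, 101 mm high, standing loose on the cooktop to the left of the box; origin at the centre of its underside, z up

How it is judged:
By the outcome, as a careful person would: the job done as asked, in the order asked, and still so for the second after the job is handed in, with the robot touching nothing.
It also fails if it takes over 48 s, if anything falls off the work surface, if the arm or the gripper's body presses on something with over 40 N, if the wrist force passes 120 N, or if a joint passes its speed limit or range.

### The arm

A 6-joint arm with a two-finger parallel gripper is mounted at the origin on a cart in front of the work surface, level with it; the furniture and walls round the work are solid. World frame = base frame: x ahead of the robot, y to its left, z up, the work surface at z = 0. Lengths are in m, angles in rad, forces in N, time in s.
With the tool pointing down it reaches from about 0.35 to 0.775 m from the base axis. Payload 5.5 kg.
Tool frame: the origin (TCP) lies at the very end of the fingers, on their centre line; the grasp point (between the pads) lies hold_point_z behind it (hold_point_z is the distance from the TCP to the grasp point, in m); x points along the fingers, y is the direction in which the jaws open and shut, and the axes are right-handed (so a half turn about x gives the same grasp; the last joint's range is limited). The gripper opens to 85 mm and grips with 20 to 120 N. Pads are 22 mm wide; open, the fingers measure 114 mm over their backs; the gripper's body (76 mm by 85 mm) begins 54 mm behind the grasp point. The pads swing forward as they close: fully open they stand 13 mm farther back than shut.
Start: joints at [-1.298, 0.313, 0.046, 1.304, 0, 1.431], TCP at [0.231, -0.527, 0.199] pointing down, gripper open.
Joint ranges: [-2.76, 2.76], [-0.86, 1.69], [-1.03, 1.26], [-2.2, 2.34], [-1.47, 1.5], [-3.14, 3.14]. Speed limits (rad/s): [2.57, 2.57, 3.14, 3.14, 3.14, 3.14].

### API

Orientations are given as a unit quaternion [w, x, y, z].
In Python, from workcell import * gives the robot as it stands. The module is installed in compiled form; this text tells all that it offers.
- The arm moves only by the tool step_arm, never from a script. Its argument "targets" is a list of rows, each a list of 3 entries, a list of its own where there are three numbers: the turn, a rotation vector about the tool's x, y, z in degrees, then the shift along the tool's x, y, z in cm, then the finger opening in cm, from 0 to 8.54. A call has exactly 10 rows; each row shifts and turns the commanded pose from where the row before left it, along the tool's axes as they then stand; what a row does not reach is not made up. A row lasts 1/10 s, in which the tool goes at most 50 mm and 8.59 degrees, less where a joint would pass 70% of its speed; a pose out of reach is approached as far as the arm can. A call with a gripper value outside its range is refused whole. The fingers move at their own pace and stop on an object; "force" is the grip in N (left out, the last holds). Time passes only in rows, so rows that do not move let the fingers close, or fill a call up. It gives the time, the measured TCP pose, the force and the opening at its end, in the units of the state.
- get_state(): the state, without advancing time (a new reading comes with each control period).
- read_camera(name): name is "scene" or "side" or "wrist"; returns the picture (384x512x3 uint8, red, green, blue); there is no depth.
- camera_model(name): a dict with "fx", "fy", "cx", "cy" (pixels), "xyz" and "rotation" of the camera in the world; the wrist camera has in their place "T_tool_cam" (4x4, takes a point from camera to tool coordinates, whose origin is the TCP and whose axes are the tool frame's). Camera axes: x right, y down, z forward; pixel columns grow to the right and rows downward; lengths in m; the calibration is good to about 2 mm. A picture is of the moment at which its call begins: read the wrist's pose just before it. camera_model takes no time and is no camera call.
- hand_in(): hands the job in, once; it reports no verdict.
Trained networks look in the newest picture that a camera, given by its name, has taken for a name from the list of things; names that differ only in an ending like _2 or _b are one class to them, and where a whole thing is asked for, a point or a joint stands for the part that bears it (a point fixed in the world has none). Each returns a list of dicts, best first, with "p" (0 to 1); they miss things now and then, are a little off and sometimes report something else, mostly with a low value. They report only what shows in the picture. A call takes as long as a camera call.
- find_in(camera, label): "extent" ([left, top, width, height] in pixels, round what is visible of it).
- silhouettes(camera, label): "mask" (384x512 bool, what is visible of it) and "extent" ([left, top, width, height] in pixels, round what is visible of it).
The state is a dict: "clock": time; "joint_pos": joint angles; "qvel": joint speeds; "tau": joint torques, N m; "tcp_pos": TCP position; "orientation": TCP orientation; "wrist_force": force on the tool from outside, world axes, zero at the start; "ft_torque": the same for the moment, N m; "finger_gap": finger opening in m.
Only numpy, scipy, OpenCV 4.12 (cv2) and the standard library are available. Lean on these libraries where they do the work, as an engineer would, in place of code of your own. Each camera call takes 0.05 s, during which the arm holds its last target.

## Working session

There is one attempt and no reset: what is moved stays moved. The work goes in short steps, Python scripts to look and compute and a tool call to move; the robot and the scene stay as the last step left them, time stands still between calls to the robot, and variables do not carry over. Pictures are saved under pics/ and viewed, and the job is handed in when it is done.

Besides the shell and the picture viewer there is one more tool, called after "Call:" as name(argument=value, ...), one argument or row to a line, values as JSON. step_arm: Moves the arm, as the interface text tells. Its arguments: {"type":"object","properties":{"targets":{"type":"array","items":{"type":"array"}},"force":{"type":"number"}},"required":["targets"]}

```bash
mkdir -p pics
python3 - <<'E'
from workcell import *
import cv2
s=get_state()
for k in ("clock","joint_pos","tcp_pos","orientation","wrist_force","finger_gap"): print(k,s[k])
for c in ("scene","side"):
    im=read_camera(c); cv2.imwrite(f"pics/{c}0.png",cv2.cvtColor(im,cv2.COLOR_RGB2BGR))
    print(c,camera_model(c))
    for l in ("case","seat_left","catch_button","spoon_drawer","salt_shaker","garlic","mug"):
        try: print(l,[(d['extent'],round(d['p'],2)) for d in find_in(c,l)][:4])
        except Exception as e: print(l,e)
print(camera_model("wrist"))
print(get_state()['clock'])
E
```

```text
clock 0.0
joint_pos [-1.29762750e+00  3.13990249e-01  4.49667268e-02  1.30360564e+00
  5.52616736e-06  1.43119190e+00]
tcp_pos [ 0.23049526 -0.52614977  0.1985097 ]
orientation [-0.14425679 -0.69205882 -0.14555017  0.6921414 ]
wrist_force [1.24545547 0.20630564 0.09136568]
finger_gap 0.08524091000599016
scene {'fx': 482.7447993405576, 'fy': 482.7447993405576, 'cx': 253.2732649209379, 'cy': 189.55199337049794, 'xyz': array([-0.02335443,  0.7934834 ,  0.92389948]), 'rotation': array([ 0.12283727, -0.28437689,  0.87344604, -0.37567647])}
case [([184.6, 163.4, 96.4, 88.5], 0.98), ([222.4, 187.5, 18.6, 19.4], 0.69)]
seat_left [([182.4, 163.1, 94.0, 85.4], 0.79)]
catch_button []
spoon_drawer [([218.4, 194.2, 56.1, 49.7], 0.93)]
salt_shaker [([315.0, 111.4, 12.0, 29.3], 0.73), ([182.6, 163.8, 93.5, 85.4], 0.38)]
garlic [([266.6, 176.5, 15.3, 10.2], 0.68)]
mug [([141.6, 225.4, 42.3, 56.1], 0.84)]
side {'fx': 397.61016869326824, 'fy': 397.61016869326824, 'cx': 245.41771038316486, 'cy': 190.0511511910158, 'xyz': array([ 0.49613235, -0.88475261,  0.86946676]), 'rotation': array([-0.42611568,  0.90457479, -0.00395258,  0.01242   ])}
case [([219.4, 160.2, 48.8, 62.7], 0.58)]
seat_left [([220.9, 163.0, 43.1, 60.0], 0.57)]
catch_button [([221.2, 162.2, 41.4, 61.7], 0.66), ([241.3, 179.7, 19.0, 8.4], 0.41)]
spoon_drawer []
salt_shaker [([239.3, 290.8, 21.6, 31.7], 0.93)]
garlic [([229.5, 217.2, 17.0, 16.3], 0.68)]
mug [([236.3, 132.2, 31.1, 30.1], 0.57)]
{'fx': 339.57375530754126, 'fy': 339.57375530754126, 'cx': 251.8176284760592, 'cy': 187.98985225530194, 'T_tool_cam': array([[-1.41168483e-03, -2.85354995e-01,  9.58420854e-01,
        -1.73015279e-01],
       [ 9.99998979e-01, -6.14227290e-04,  1.29004973e-03,
         2.09534984e-04],
       [ 2.20566110e-04,  9.58421697e-01,  2.85355571e-01,
        -7.30584542e-02],
       [ 0.00000000e+00,  0.00000000e+00,  0.00000000e+00,
         1.00000000e+00]])}
0.8
```

Run:
```python
import cv2
a=cv2.imread("pics/scene0.png")[100:300,120:360]; cv2.imwrite("pics/scene0c.png",cv2.resize(a,None,fx=3,fy=3,interpolation=cv2.INTER_CUBIC)[:600])
a=cv2.imread("pics/side0.png")[120:330,160:340]; cv2.imwrite("pics/side0c.png",cv2.resize(a,None,fx=2.8,fy=2.8,interpolation=cv2.INTER_CUBIC))
```

```text
(no output)
```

View pics/scene0c.png

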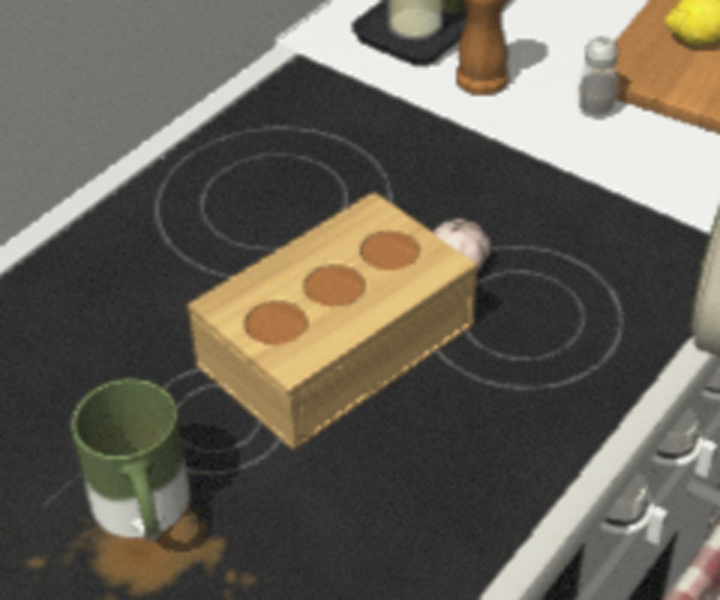

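View pics/side0c.png

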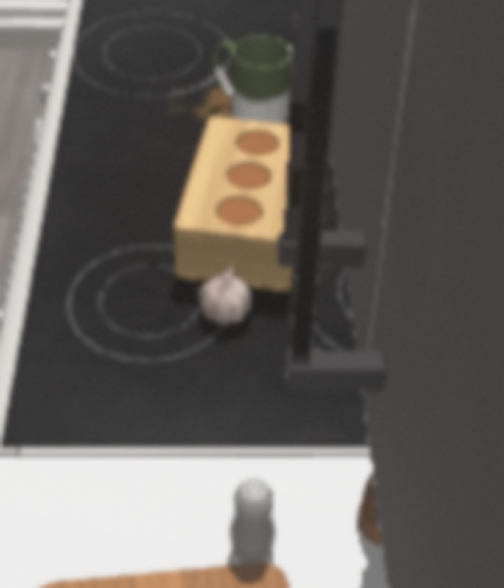

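View pics/scene0.png

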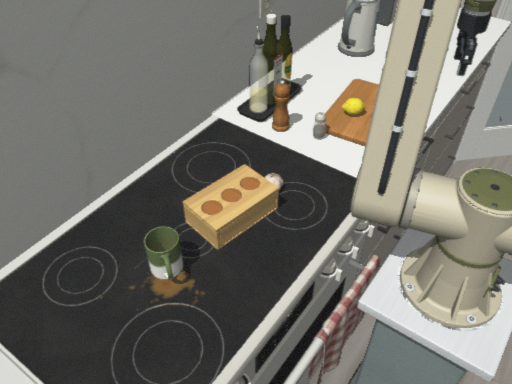

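View pics/side0.png

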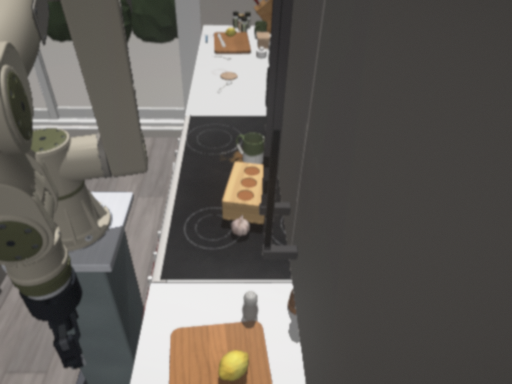

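```bash
cat > h.py <<'E'
import numpy as np, cv2
from scipy.spatial.transform import Rotation as R
def qR(q): return R.from_quat([q[1],q[2],q[3],q[0]]).as_matrix()
def ray(m,uv):
    d=np.array([(uv[0]-m['cx'])/m['fx'],(uv[1]-m['cy'])/m['fy'],1.]); d=qR(m['rotation'])@d
    return np.array(m['xyz']),d/np.linalg.norm(d)
def tri(a,b):
    A=np.zeros((3,3));y=np.zeros(3)
    for o,d in (a,b):
        P=np.eye(3)-np.outer(d,d);A+=P;y+=P@o
    x=np.linalg.solve(A,y); return x,[np.linalg.norm((np.eye(3)-np.outer(d,d))@(x-o)) for o,d in(a,b)]
def atz(r,z): o,d=r; return o+d*(z-o[2])/d[2]
def proj(m,p):
    c=qR(m['rotation']).T@(np.array(p)-m['xyz']); return np.array([m['fx']*c[0]/c[2]+m['cx'],m['fy']*c[1]/c[2]+m['cy']])
def discs(bgr,box):
    x0,y0,x1,y1=box; hsv=cv2.cvtColor(bgr,cv2.COLOR_BGR2HSV)[y0:y1,x0:x1]
    m=((hsv[...,0]<14)&(hsv[...,1]>115)&(hsv[...,2]>60)).astype(np.uint8)
    n,l,st,c=cv2.connectedComponentsWithStats(m)
    return sorted([(st[i,4],c[i]+[x0,y0]) for i in range(1,n) if st[i,4]>12],key=lambda t:t[1][0])
E
python3 - <<'E'
from workcell import *
from h import *
S=camera_model("scene");D=camera_model("side")
a=discs(cv2.imread("pics/scene0.png"),(180,160,285,255)); b=discs(cv2.imread("pics/side0.png"),(215,158,270,225))
print(a);print(b)
a=[x for x in a if x[0]>40];b=sorted([x for x in b if x[0]>30],key=lambda t:t[1][1])
for p,q in zip(a,b):
    print(tri(ray(S,p[1]),ray(D,q[1])), atz(ray(S,p[1]),.073),atz(ray(D,q[1]),.073))
def at(c,uv,z): print(uv,atz(ray(S if c=='S' else D,uv),z).round(3))
# box corners in crop/3+ (120,100): top left-back, front-left, front-right, back-right
for u,v in ((190,308),(290,388),(475,268),(375,195)): at('S',(u/3+120,v/3+100),.075)
at('S',(297/3+120,446/3+100),0)
E
```

```text
[(np.int32(20), array([208.8, 207.2])), (np.int32(19), array([230.47368421, 191.63157895])), (np.int32(29), array([234.62068966, 196.13793103])), (np.int32(16), array([248.25, 186.  ])), (np.int32(15), array([254.4, 182. ]))]
[(np.int32(103), array([245.09708738, 195.04854369])), (np.int32(86), array([248.34883721, 182.37209302])), (np.int32(71), array([251.38028169, 170.70422535]))]
(183.33333333333334, 202.66666666666669) [0.618 0.21  0.075]
(216.66666666666669, 229.33333333333334) [0.495 0.23  0.075]
(278.33333333333337, 189.33333333333331) [0.454 0.031 0.075]
(245.0, 165.0) [0.58  0.005 0.075]
(219.0, 248.66666666666666) [0.496 0.226 0.   ]
```

```bash
sed -i 's/<14/<HM/; s/>115/>SM/; s/def discs(bgr,box)/def discs(bgr,box,HM=14,SM=115)/' h.py
python3 - <<'E'
from workcell import *
from h import *
S=camera_model("scene");D=camera_model("side")
im=cv2.imread("pics/scene0.png"); hsv=cv2.cvtColor(im,cv2.COLOR_BGR2HSV)
print(hsv[207,205:222].tolist()); print(hsv[220:222,235:240].tolist(), hsv[198,200:206].tolist())
g=cv2.GaussianBlur(im,(0,0),1)
for HM,SM in ((14,100),(15,130),(13,100),(16,140)):
  a=[x for x in discs(g,(180,160,285,255),HM,SM) if x[0]>40]; print(HM,SM,a)
  b=sorted([x for x in discs(cv2.imread("pics/side0.png"),(215,158,270,225))],key=lambda t:t[1][1])
  if len(a)==3:
   for p,q in zip(a,b):
    x,r=tri(ray(S,p[1]),ray(D,q[1])); print(x.round(4),np.round(r,4), atz(ray(S,p[1]),.073).round(4),atz(ray(D,q[1]),.073).round(4))
E
```

```text
[[13, 156, 175], [13, 150, 175], [13, 154, 172], [13, 152, 176], [13, 146, 176], [13, 155, 176], [14, 151, 177], [14, 156, 173], [13, 150, 175], [13, 150, 175], [14, 157, 174], [14, 157, 175], [14, 157, 175], [14, 155, 176], [13, 154, 177], [14, 156, 175], [14, 150, 165]]
[[[20, 119, 118], [19, 109, 119], [19, 114, 112], [19, 109, 110], [19, 113, 108]], [[19, 112, 114], [17, 113, 115], [19, 110, 116], [19, 114, 112], [19, 118, 104]]] [[18, 118, 211], [19, 119, 215], [19, 118, 219], [19, 116, 222], [20, 113, 226], [20, 115, 226]]
14 100 []
15 130 [(np.int32(164), array([211.41463415, 207.23780488])), (np.int32(154), array([230.98051948, 194.90909091])), (np.int32(138), array([249.57246377, 183.14492754]))]
[0.551  0.1807 0.0741] [0.0009 0.0009] [0.5528 0.1799 0.073 ] [0.5502 0.1815 0.073 ]
[0.5392 0.1178 0.0741] [0.0007 0.0007] [0.5407 0.117  0.073 ] [0.5386 0.1186 0.073 ]
[0.5275 0.0547 0.0739] [0.0005 0.0005] [0.5287 0.0539 0.073 ] [0.527  0.0554 0.073 ]
13 100 []
16 140 [(np.int32(187), array([211.45454545, 207.44919786])), (np.int32(171), array([231.01169591, 194.95321637])), (np.int32(157), array([249.5477707 , 183.14649682]))]
[0.5508 0.181  0.0738] [0.0007 0.0007] [0.5522 0.1804 0.073 ] [0.5502 0.1815 0.073 ]
[0.5391 0.1179 0.074 ] [0.0006 0.0006] [0.5405 0.117  0.073 ] [0.5386 0.1186 0.073 ]
[0.5275 0.0547 0.0739] [0.0006 0.0006] [0.5287 0.0539 0.073 ] [0.527  0.0554 0.073 ]
```

Run:
```python
from workcell import *
from h import *
s=get_state(); M=qR(s['orientation']); print(M.round(4)); print(s['tcp_pos'],s['clock'],s['wrist_force'])
print(M.T@(np.array([.5275,.0547,.13])-s['tcp_pos']))
```

```text
[[ 0.000e+00  4.012e-01 -9.160e-01]
 [-1.000e-04 -9.160e-01 -4.012e-01]
 [-1.000e+00  1.000e-04  0.000e+00]]
[ 0.23069324 -0.5267343   0.19945247] 0.8 [-0.39965934 -0.04093713 -0.44521159]
[ 0.06938702 -0.41349606 -0.50516354]
```

Call:
step_arm(
  targets=[
    [[0,0,0],[0,-2.5,-3.0],0],
    [[0,0,0],[0,-2.5,-3.0],0],
    [[0,0,0],[0,-2.5,-3.0],0],
    [[0,0,0],[0,-2.5,-3.0],0],
    [[0,0,0],[0,-2.5,-3.0],0],
    [[0,0,0],[0,-2.5,-3.0],0],
    [[0,0,0],[0,-2.5,-3.0],0],
    [[0,0,0],[0,-2.5,-3.0],0],
    [[0,0,0],[0,-2.5,-3.0],0],
    [[0,0,0],[0,-2.5,-3.0],0],
  ],
  force=30,
)

```text
clock: 1.8
tcp_pos: [0.4057, -0.176, 0.1997]
orientation: [0.145, 0.692, 0.145, -0.692]
wrist_force: [1.2, -0.4, -0.1]
finger_gap: -0.0002
```

Run:
```python
from workcell import *
from h import *
s=get_state(); M=qR(s['orientation'])
for k in ("clock","joint_pos","tcp_pos","wrist_force","finger_gap"): print(k,s[k])
print(M.T@(np.array([.5275,.0547,.13])-s['tcp_pos']))
```

```text
clock 1.8
joint_pos [-5.91150850e-01  5.55746006e-02 -2.70777684e-01  1.24355028e+00
 -4.18907341e-05  2.13792783e+00]
tcp_pos [ 0.40570282 -0.17598337  0.19968342]
wrist_force [ 1.19263111 -0.40242707 -0.10461903]
finger_gap -0.00018939898114035057
[ 0.069648   -0.16255662 -0.20403346]
```

Call:
step_arm(
  targets=[
    [[0,0,0],[0,-2.7,-3.4],0],
    [[0,0,0],[0,-2.7,-3.4],0],
    [[0,0,0],[0,-2.7,-3.4],0],
    [[0,0,0],[0,-2.7,-3.4],0],
    [[0,0,0],[0,-2.7,-3.4],0],
    [[0,0,0],[0,-2.75,-3.4],0],
    [[-8,0,0],[1.2,0,0],0],
    [[-8,0,0],[1.2,0,0],0],
    [[-8,0,0],[1.2,0,0],0],
    [[-8,0,0],[1.2,0,0],0],
  ],
)

```text
clock: 2.8
tcp_pos: [0.5269, 0.0536, 0.1509]
orientation: [0.332, 0.624, 0.332, -0.624]
wrist_force: [0.7, -1.3, -0.7]
finger_gap: -0.0003
```

Call:
step_arm(
  targets=[
    [[-8,0,0],[1,0,0],0],
    [[-8,0,0],[1,0,0],0],
    [[-8,0,0],[0,0,0],0],
    [[0,0,0],[0,0,0],0],
    [[0,0,0],[0,0,0],0],
    [[0,0,0],[0,0,0],0],
    [[0,0,0],[0,0,0],0],
    [[0,0,0],[0,0,0],0],
    [[0,0,0],[0,0,0],0],
    [[0,0,0],[0,0,0],0],
  ],
)

```text
clock: 3.8
tcp_pos: [0.5269, 0.0533, 0.1314]
orientation: [-0.453, -0.543, -0.453, 0.543]
wrist_force: [-0.4, 0.8, 0.4]
finger_gap: -0.0003
```

```bash
cat > st.py <<'E'
from workcell import *
from h import *
s=get_state(); M=qR(s['orientation'])
for k in ("clock","joint_pos","tcp_pos","wrist_force","finger_gap"): print(k,np.round(s[k],4))
for n,p in dict(R=(.5275,.0547,.073),M=(.5392,.1178,.073),L=(.551,.181,.073)).items(): print(n,(100*M.T@(np.array(p)-s['tcp_pos'])).round(2))
E
cat > pic.py <<'E'
import sys
from workcell import *
from h import *
s=get_state()
for c in sys.argv[2:]:
    im=cv2.cvtColor(read_camera(c),cv2.COLOR_RGB2BGR); cv2.imwrite(f"pics/{c}{sys.argv[1]}.png",im)
E
python3 st.py; python3 pic.py 1 scene wrist
```

```text
clock 3.8
joint_pos [-5.0800e-02  2.5630e-01 -2.0060e-01  1.1138e+00 -1.0000e-04  1.7009e+00]
tcp_pos [0.5269 0.0533 0.1314]
wrist_force [-0.3989  0.7878  0.3825]
finger_gap -0.0003
R [ 5.84  0.04 -0.15]
M [ 5.84  0.05 -6.57]
L [  5.84   0.07 -13.  ]
```

View pics/wrist1.png

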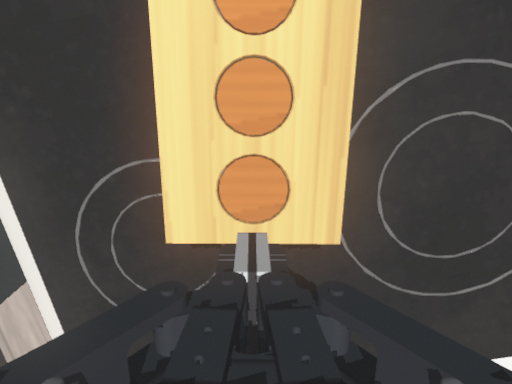

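View pics/scene1.png

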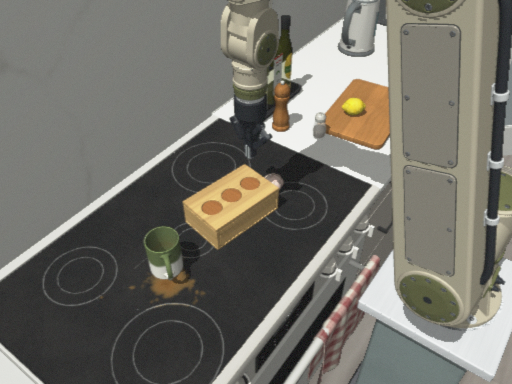

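Run:
```python
from workcell import *
from h import *
s=get_state(); M=qR(s['orientation']); m=camera_model("wrist");T=m['T_tool_cam']
im=cv2.imread("pics/wrist1.png")
for a,c in discs(cv2.GaussianBlur(im,(0,0),1),(140,0,370,243),15,140):
  if a<500: continue
  d=M@T[:3,:3]@np.array([(c[0]-m['cx'])/m['fx'],(c[1]-m['cy'])/m['fy'],1]); o=s['tcp_pos']+M@T[:3,3]
  print(a,c,atz((o,d),.073).round(4))
```

```text
3570 [253.03809524 188.42857143] [0.5289 0.0561 0.073 ]
4492 [253.67653606  96.2475512 ] [0.5407 0.1184 0.073 ]
1916 [254.45302714  13.54853862] [0.55   0.1668 0.073 ]
```

Call:
step_arm(
  targets=[
    [[0,0,0],[1.5,0.1,-0.2],0],
    [[0,0,0],[1.5,0,0],0],
    [[0,0,0],[1.2,0,0],0],
    [[0,0,0],[0.8,0,0],0],
    [[0,0,0],[0.4,0,0],0],
    [[0,0,0],[0.1,0,0],0],
    [[0,0,0],[0.1,0,0],0],
    [[0,0,0],[0,0,0],0],
    [[0,0,0],[0,0,0],0],
    [[0,0,0],[0,0,0],0],
  ],
)

```text
clock: 4.9
tcp_pos: [0.5285, 0.0551, 0.0757]
orientation: [0.453, 0.543, 0.453, -0.543]
wrist_force: [0.1, -0.3, -0.1]
finger_gap: 0.0
```

```bash
python3 st.py
```

```text
clock 4.9
joint_pos [-4.7300e-02  2.9970e-01 -2.8660e-01  9.8380e-01 -1.0000e-04  1.7042e+00]
tcp_pos [0.5285 0.0551 0.0757]
wrist_force [ 0.0569 -0.26   -0.0881]
finger_gap 0.0
R [ 0.27 -0.09  0.05]
M [ 0.27 -0.07 -6.36]
L [  0.27  -0.05 -12.79]
```

Call:
step_arm(
  targets=[
    [[0,0,0],[0.1,0,0],0],
    [[0,0,0],[0.1,0,0],0],
    [[0,0,0],[0.05,0,0],0],
    [[0,0,0],[0.05,0,0],0],
    [[0,0,0],[0.05,0,0],0],
    [[0,0,0],[0.05,0,0],0],
    [[0,0,0],[0,0,0],0],
    [[0,0,0],[0,0,0],0],
    [[0,0,0],[0,0,0],0],
    [[0,0,0],[0,0,0],0],
  ],
)

```text
clock: 5.9
tcp_pos: [0.5282, 0.0551, 0.0714]
orientation: [0.453, 0.543, 0.453, -0.543]
wrist_force: [0.8, 0.8, -0.4]
finger_gap: 0.0
```

Call:
step_arm(
  targets=[
    [[0,0,0],[0.05,0,0],0],
    [[0,0,0],[0.05,0,0],0],
    [[0,0,0],[0.05,0,0],0],
    [[0,0,0],[0.05,0,0],0],
    [[0,0,0],[0,0,0],0],
    [[0,0,0],[0,0,0],0],
    [[0,0,0],[0,0,0],0],
    [[0,0,0],[0,0,0],0],
    [[0,0,0],[0,0,0],0],
    [[0,0,0],[0,0,0],0],
  ],
)

```text
clock: 6.9
tcp_pos: [0.5282, 0.0551, 0.0694]
orientation: [-0.453, -0.543, -0.453, 0.543]
wrist_force: [0.0, 0.2, -0.0]
finger_gap: -0.0003
```

```bash
python3 st.py
```

```text
clock 6.9
joint_pos [-4.7300e-02  3.0530e-01 -2.9580e-01  9.6970e-01 -1.0000e-04  1.7041e+00]
tcp_pos [0.5282 0.0551 0.0694]
wrist_force [ 0.0187  0.22   -0.0022]
finger_gap -0.0003
R [-0.36 -0.06  0.05]
M [-0.36 -0.05 -6.37]
L [ -0.36  -0.02 -12.8 ]
```

```bash
python3 pic.py 2 scene wrist
python3 - <<'E'
import cv2
a=cv2.imread("pics/scene2.png")[130:260,170:330]; cv2.imwrite("pics/scene2c.png",cv2.resize(a,None,fx=4,fy=4,interpolation=cv2.INTER_CUBIC))
E
```

```text
(no output)
```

View pics/scene2c.png

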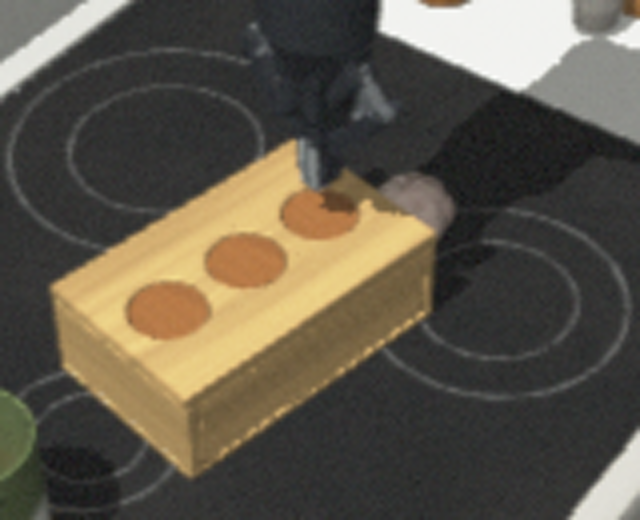

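View pics/wrist2.png

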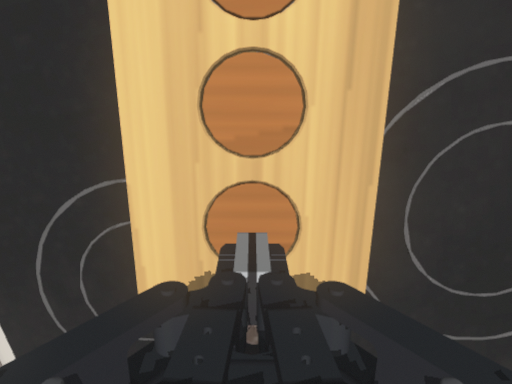

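Run:
```python
from workcell import *
from h import *
s=get_state(); S=camera_model("scene"); p=s['tcp_pos']
for z in (0,.005,.01,.015): print(z,proj(S,p+[0,0,z]), (proj(S,p+[0,0,z])-[170,130])*4)
M=qR(s['orientation']);m=camera_model("wrist");T=m['T_tool_cam']
for dx in (0,-.005,-.01,-.015):
  c=T[:3,:3].T@(np.array([dx,0,0])-T[:3,3]); print(dx,m['fx']*c[0]/c[2]+m['cx'],m['fy']*c[1]/c[2]+m['cy'])
a=[x for x in discs(cv2.GaussianBlur(cv2.imread("pics/scene2.png"),(0,0),1),(180,160,285,255),16,140) if x[0]>40]; print(a)
```

```text
0 [249.45491136 184.49503081] [317.81964545 217.98012325]
0.005 [249.44267356 183.08272003] [317.77069425 212.33088012]
0.01 [249.43036844 181.66264011] [317.72147376 206.65056043]
0.015 [249.41799544 180.23472676] [317.67198177 200.93890704]
0 250.8131566865539 224.56286658832326
-0.005 250.799249842265 228.20407281059633
-0.01 250.78459045000474 232.04231743344633
-0.015 250.76911572656044 236.0940388824501
[(np.int32(186), array([211.40860215, 207.28494624])), (np.int32(171), array([230.94736842, 195.06432749])), (np.int32(142), array([249.11267606, 183.61971831]))]
```

Run:
```python
from workcell import *
from h import *
s=get_state(); S=camera_model("scene"); p=s['tcp_pos']
M=qR(s['orientation']);m=camera_model("wrist");T=m['T_tool_cam']
c=(252,233); d=M@T[:3,:3]@np.array([(c[0]-m['cx'])/m['fx'],(c[1]-m['cy'])/m['fy'],1]); o=p+M@T[:3,3]
d/=np.linalg.norm(d)
x,r=tri(ray(S,(248.7,177)),(o,d)); print(x,r,M.T@(x-p))
a=cv2.imread("pics/scene2.png")[150:200,215:285]; b=cv2.imread("pics/wrist2.png")[170:300,190:320]
cv2.imwrite("pics/z2.png",np.hstack([cv2.resize(a,(560,400),interpolation=cv2.INTER_NEAREST)[:, 100:450],cv2.resize(b,(400,400))]))
```

```text
[0.52900451 0.06016466 0.09728682] [np.float64(0.002262249984073119), np.float64(0.0022622499840730527)] [-0.02790422 -0.00013062 -0.00516208]
```

View pics/z2.png

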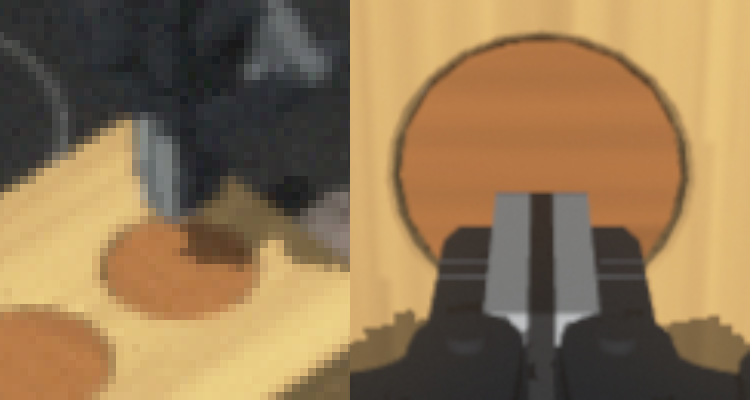

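Call:
step_arm(
  targets=[
    [[0,0,0],[0.2,0,0],0],
    [[0,0,0],[0.2,0,0],0],
    [[0,0,0],[0.2,0,0],0],
    [[0,0,0],[0.2,0,0],0],
    [[0,0,0],[0.1,0,0],0],
    [[0,0,0],[0.1,0,0],0],
    [[0,0,0],[0,0,0],0],
    [[0,0,0],[0,0,0],0],
    [[0,0,0],[0,0,0],0],
    [[0,0,0],[0,0,0],0],
  ],
)

```text
clock: 8.0
tcp_pos: [0.5282, 0.0551, 0.0594]
orientation: [0.453, 0.543, 0.453, -0.543]
wrist_force: [0.3, 0.4, 0.1]
finger_gap: 0.0001
```

```bash
cat > z.py <<'E'
import cv2,numpy as np,sys
n=sys.argv[1]
a=cv2.imread(f"pics/scene{n}.png")[150:200,215:285]; b=cv2.imread(f"pics/wrist{n}.png")[170:300,190:320]
cv2.imwrite(f"pics/z{n}.png",np.hstack([cv2.resize(a,(560,400),interpolation=cv2.INTER_NEAREST)[:, 100:450],cv2.resize(b,(400,400))]))
E
python3 st.py; python3 pic.py 3 scene wrist; python3 z.py 3
```

```text
clock 8.0
joint_pos [-4.7300e-02  3.1420e-01 -3.1020e-01  9.4630e-01 -1.0000e-04  1.7041e+00]
tcp_pos [0.5282 0.0551 0.0594]
wrist_force [0.2518 0.4112 0.0542]
finger_gap 0.0001
R [-1.36 -0.07  0.05]
M [-1.36 -0.05 -6.37]
L [ -1.36  -0.02 -12.8 ]
```

View pics/z3.png

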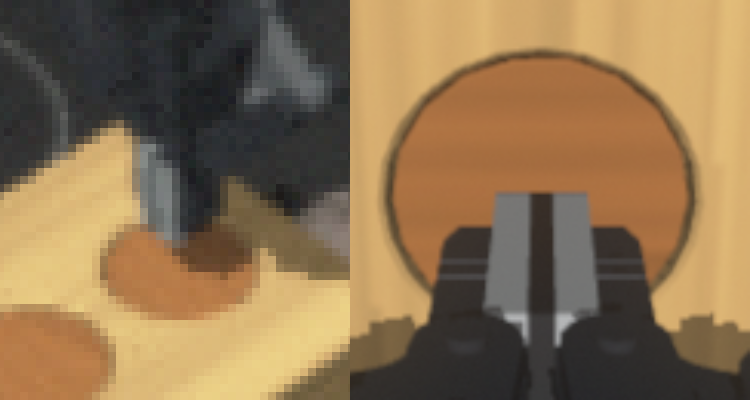

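Call:
step_arm(
  targets=[
    [[0,0,0],[0.1,0,0],0],
    [[0,0,0],[0.1,0,0],0],
    [[0,0,0],[0.1,0,0],0],
    [[0,0,0],[0.1,0,0],0],
    [[0,0,0],[0,0,0],0],
    [[0,0,0],[0,0,0],0],
    [[0,0,0],[0,0,0],0],
    [[0,0,0],[0,0,0],0],
    [[0,0,0],[0,0,0],0],
    [[0,0,0],[0,0,0],0],
  ],
)

```text
clock: 9.1
tcp_pos: [0.5282, 0.0551, 0.0554]
orientation: [-0.453, -0.543, -0.453, 0.543]
wrist_force: [0.1, 0.6, -0.1]
finger_gap: -0.0003
```

Call:
step_arm(
  targets=[
    [[0,0,0],[0.05,0,0],0],
    [[0,0,0],[0.05,0,0],0],
    [[0,0,0],[0.05,0,0],0],
    [[0,0,0],[0.05,0,0],0],
    [[0,0,0],[0,0,0],0],
    [[0,0,0],[0,0,0],0],
    [[0,0,0],[0,0,0],0],
    [[0,0,0],[0,0,0],0],
    [[0,0,0],[0,0,0],0],
    [[0,0,0],[0,0,0],0],
  ],
)

```text
clock: 10.1
tcp_pos: [0.5282, 0.0551, 0.0534]
orientation: [-0.453, -0.543, -0.453, 0.543]
wrist_force: [0.1, 1.2, -1.1]
finger_gap: -0.0003
```

```bash
python3 st.py; python3 pic.py 4 scene wrist; python3 z.py 4
```

```text
clock 10.1
joint_pos [-4.7300e-02  3.1990e-01 -3.1860e-01  9.3230e-01 -1.0000e-04  1.7041e+00]
tcp_pos [0.5282 0.0551 0.0534]
wrist_force [ 0.1438  1.1618 -1.056 ]
finger_gap -0.0003
R [-1.96 -0.06  0.05]
M [-1.96 -0.05 -6.37]
L [ -1.96  -0.02 -12.8 ]
```

View pics/z4.png

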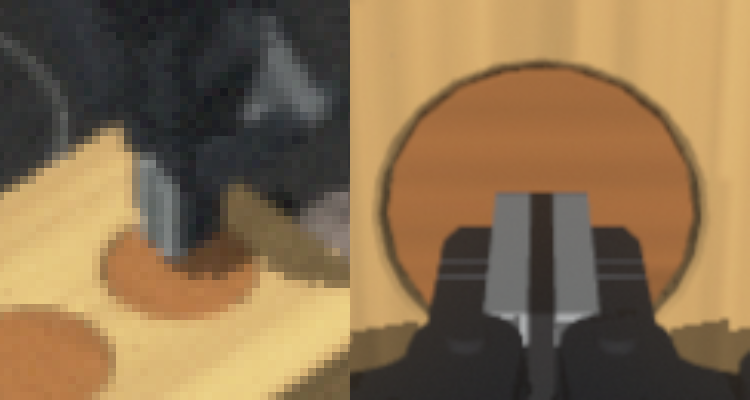

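Call:
step_arm(
  targets=[
    [[0,0,0],[0.05,0,0],0],
    [[0,0,0],[0.05,0,0],0],
    [[0,0,0],[0.05,0,0],0],
    [[0,0,0],[0.05,0,0],0],
    [[0,0,0],[0.05,0,0],0],
    [[0,0,0],[0,0,0],0],
    [[0,0,0],[0,0,0],0],
    [[0,0,0],[0,0,0],0],
    [[0,0,0],[0,0,0],0],
    [[0,0,0],[0,0,0],0],
  ],
)

```text
clock: 11.2
tcp_pos: [0.5282, 0.055, 0.0509]
orientation: [0.453, 0.543, 0.453, -0.543]
wrist_force: [-0.2, -0.3, 0.2]
finger_gap: 0.0004
```

```bash
python3 st.py
```

```text
clock 11.2
joint_pos [-4.7300e-02  3.2220e-01 -3.2210e-01  9.2640e-01 -1.0000e-04  1.7041e+00]
tcp_pos [0.5282 0.055  0.0509]
wrist_force [-0.2018 -0.3495  0.2069]
finger_gap 0.0004
R [-2.21 -0.07  0.05]
M [-2.21 -0.05 -6.37]
L [ -2.21  -0.02 -12.8 ]
```

Call:
step_arm(
  targets=[
    [[0,0,0],[0.05,0,0],0],
    [[0,0,0],[0.05,0,0],0],
    [[0,0,0],[0.05,0,0],0],
    [[0,0,0],[0.05,0,0],0],
    [[0,0,0],[0.05,0,0],0],
    [[0,0,0],[0.05,0,0],0],
    [[0,0,0],[0,0,0],0],
    [[0,0,0],[0,0,0],0],
    [[0,0,0],[0,0,0],0],
    [[0,0,0],[0,0,0],0],
  ],
)

```text
clock: 12.2
tcp_pos: [0.5282, 0.0551, 0.0479]
orientation: [-0.453, -0.543, -0.453, 0.543]
wrist_force: [0.2, -0.0, -0.6]
finger_gap: -0.0001
```

```bash
python3 st.py; python3 pic.py 5 scene wrist; python3 z.py 5
```

```text
clock 12.2
joint_pos [-4.7300e-02  3.2510e-01 -3.2620e-01  9.1940e-01 -1.0000e-04  1.7041e+00]
tcp_pos [0.5282 0.0551 0.0479]
wrist_force [ 0.2467 -0.0186 -0.5724]
finger_gap -0.0001
R [-2.51 -0.06  0.05]
M [-2.51 -0.05 -6.37]
L [ -2.51  -0.02 -12.8 ]
```

View pics/z5.png

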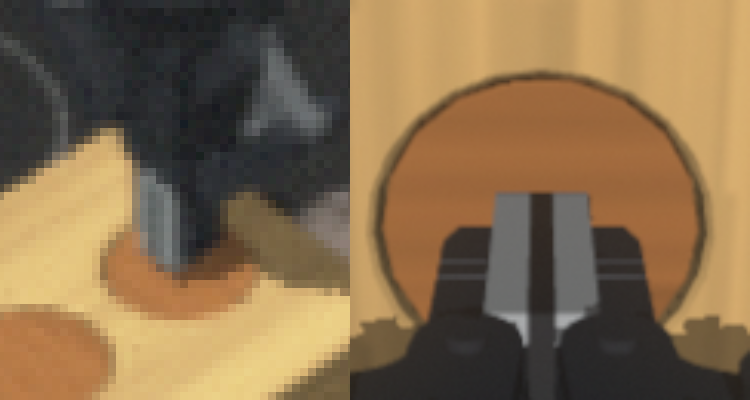

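Call:
step_arm(
  targets=[
    [[0,0,0],[0.05,0,0],0],
    [[0,0,0],[0.05,0,0],0],
    [[0,0,0],[0.05,0,0],0],
    [[0,0,0],[0.05,0,0],0],
    [[0,0,0],[0.05,0,0],0],
    [[0,0,0],[0.05,0,0],0],
    [[0,0,0],[0,0,0],0],
    [[0,0,0],[0,0,0],0],
    [[0,0,0],[0,0,0],0],
    [[0,0,0],[0,0,0],0],
  ],
)

```text
clock: 13.3
tcp_pos: [0.5282, 0.0551, 0.0449]
orientation: [-0.453, -0.543, -0.453, 0.543]
wrist_force: [-0.2, 0.1, -0.6]
finger_gap: 0.0002
```

```bash
python3 st.py
```

```text
clock 13.3
joint_pos [-4.7300e-02  3.2810e-01 -3.3030e-01  9.1240e-01 -1.0000e-04  1.7041e+00]
tcp_pos [0.5282 0.0551 0.0449]
wrist_force [-0.1929  0.1071 -0.5664]
finger_gap 0.0002
R [-2.81 -0.06  0.05]
M [-2.81 -0.05 -6.37]
L [ -2.81  -0.02 -12.8 ]
```

Call:
step_arm(
  targets=[
    [[0,0,0],[0.05,0,0],0],
    [[0,0,0],[0.05,0,0],0],
    [[0,0,0],[0.05,0,0],0],
    [[0,0,0],[0.05,0,0],0],
    [[0,0,0],[0,0,0],0],
    [[0,0,0],[0,0,0],0],
    [[0,0,0],[0,0,0],0],
    [[0,0,0],[0,0,0],0],
    [[0,0,0],[0,0,0],0],
    [[0,0,0],[0,0,0],0],
  ],
)

```text
clock: 14.3
tcp_pos: [0.5282, 0.0551, 0.0429]
orientation: [-0.453, -0.543, -0.453, 0.543]
wrist_force: [-0.1, 0.0, -0.3]
finger_gap: -0.0001
```

```bash
python3 st.py; python3 pic.py 6 scene wrist; python3 z.py 6
```

```text
clock 14.3
joint_pos [-4.7200e-02  3.3000e-01 -3.3300e-01  9.0770e-01 -1.0000e-04  1.7041e+00]
tcp_pos [0.5282 0.0551 0.0429]
wrist_force [-0.1245  0.037  -0.2746]
finger_gap -0.0001
R [-3.01 -0.06  0.05]
M [-3.01 -0.04 -6.37]
L [ -3.01  -0.02 -12.8 ]
```

View pics/z6.png

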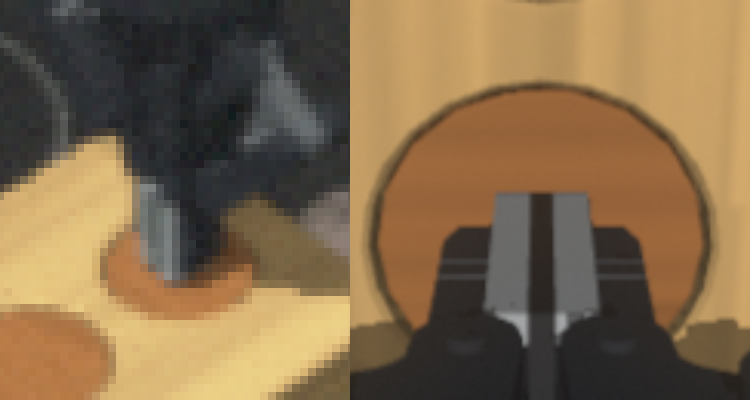

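Call:
step_arm(
  targets=[
    [[0,0,0],[0.05,0,0],0],
    [[0,0,0],[0.05,0,0],0],
    [[0,0,0],[0.05,0,0],0],
    [[0,0,0],[0.05,0,0],0],
    [[0,0,0],[0.05,0,0],0],
    [[0,0,0],[0.05,0,0],0],
    [[0,0,0],[0,0,0],0],
    [[0,0,0],[0,0,0],0],
    [[0,0,0],[0,0,0],0],
    [[0,0,0],[0,0,0],0],
  ],
)

```text
clock: 15.4
tcp_pos: [0.5282, 0.0551, 0.0412]
orientation: [0.453, 0.543, 0.453, -0.543]
wrist_force: [-4.1, -0.5, 9.5]
finger_gap: -0.0003
```

```bash
python3 st.py
```

```text
clock 15.4
joint_pos [-4.7200e-02  3.3120e-01 -3.3610e-01  9.0270e-01 -3.0000e-04  1.7041e+00]
tcp_pos [0.5282 0.0551 0.0412]
wrist_force [-4.0875 -0.5339  9.5239]
finger_gap -0.0003
R [-3.18 -0.06  0.05]
M [-3.19 -0.05 -6.37]
L [ -3.19  -0.02 -12.8 ]
```

Call:
step_arm(
  targets=[
    [[0,0,0],[-1.2,0,0],0],
    [[0,0,0],[0,0,0],0],
    [[0,0,0],[0,0,-3.2],0],
    [[0,0,0],[0,0,-3.2],0],
    [[0,0,0],[0.9,0,0],0],
    [[0,0,0],[0.1,0,0],0],
    [[0,0,0],[0.1,0,0],0],
    [[0,0,0],[0.1,0,0],0],
    [[0,0,0],[0,0,0],0],
    [[0,0,0],[0,0,0],0],
  ],
)

```text
clock: 16.4
tcp_pos: [0.5397, 0.1175, 0.0401]
orientation: [0.453, 0.543, 0.453, -0.543]
wrist_force: [-0.6, 1.2, 3.7]
finger_gap: -0.0002
```

```bash
python3 st.py;  python3 pic.py 7 scene wrist; python3 z.py 7
```

```text
clock 16.4
joint_pos [ 6.9100e-02  3.6920e-01 -2.8220e-01  9.1920e-01 -3.0000e-04  1.8214e+00]
tcp_pos [0.5397 0.1175 0.0401]
wrist_force [-0.5965  1.2352  3.6955]
finger_gap -0.0002
R [-3.29 -0.07  6.39]
M [-3.29 -0.06 -0.02]
L [-3.29 -0.04 -6.45]
```

View pics/z7.png

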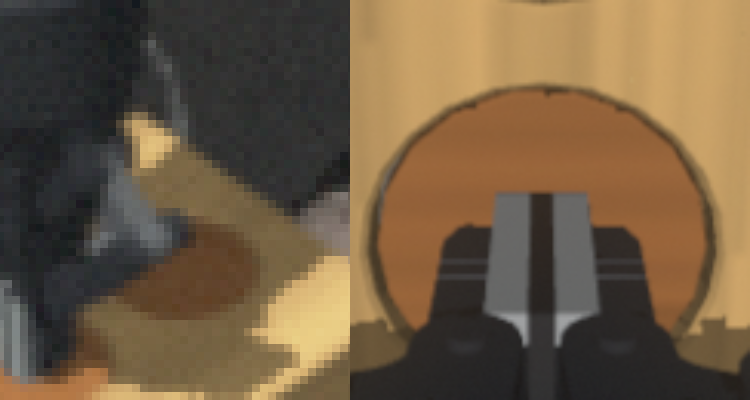

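Call:
step_arm(
  targets=[
    [[0,0,0],[0.1,0,0],0],
    [[0,0,0],[0.1,0,0],0],
    [[0,0,0],[0,0,0],0],
    [[0,0,0],[0,0,0],0],
    [[0,0,0],[0,0,0],0],
    [[0,0,0],[0,0,0],0],
    [[0,0,0],[0,0,0],0],
    [[0,0,0],[0,0,0],0],
    [[0,0,0],[0,0,0],0],
    [[0,0,0],[0,0,0],0],
  ],
)

```text
clock: 17.5
tcp_pos: [0.5398, 0.1179, 0.0379]
orientation: [-0.453, -0.543, -0.453, 0.543]
wrist_force: [0.9, -3.6, 3.2]
finger_gap: -0.0004
```

Middle disc gives (3–4 N over several mm). Pressing it right down.

Call:
step_arm(
  targets=[
    [[0,0,0],[0.1,0,0],0],
    [[0,0,0],[0.1,0,0],0],
    [[0,0,0],[0.1,0,0],0],
    [[0,0,0],[0.1,0,0],0],
    [[0,0,0],[0.1,0,0],0],
    [[0,0,0],[0.05,0,0],0],
    [[0,0,0],[0,0,0],0],
    [[0,0,0],[0,0,0],0],
    [[0,0,0],[0,0,0],0],
    [[0,0,0],[0,0,0],0],
  ],
)

```text
clock: 18.5
tcp_pos: [0.54, 0.118, 0.0331]
orientation: [0.453, 0.543, 0.453, -0.543]
wrist_force: [-2.3, -3.2, 8.9]
finger_gap: 0.0006
```

```bash
python3 st.py;  python3 pic.py 8 scene wrist
python3 - <<'E'
import cv2
a=cv2.imread("pics/scene8.png")[130:300,130:330]; cv2.imwrite("pics/c8.png",cv2.resize(a,None,fx=3.5,fy=3.5,interpolation=cv2.INTER_CUBIC))
E
```

```text
clock 18.5
joint_pos [ 7.0000e-02  3.7610e-01 -2.9120e-01  9.0260e-01 -3.0000e-04  1.8215e+00]
tcp_pos [0.54   0.118  0.0331]
wrist_force [-2.3461 -3.1986  8.8942]
finger_gap 0.0006
R [-3.99 -0.09  6.45]
M [-3.99 -0.07  0.03]
L [-3.99 -0.05 -6.4 ]
```

View pics/c8.png

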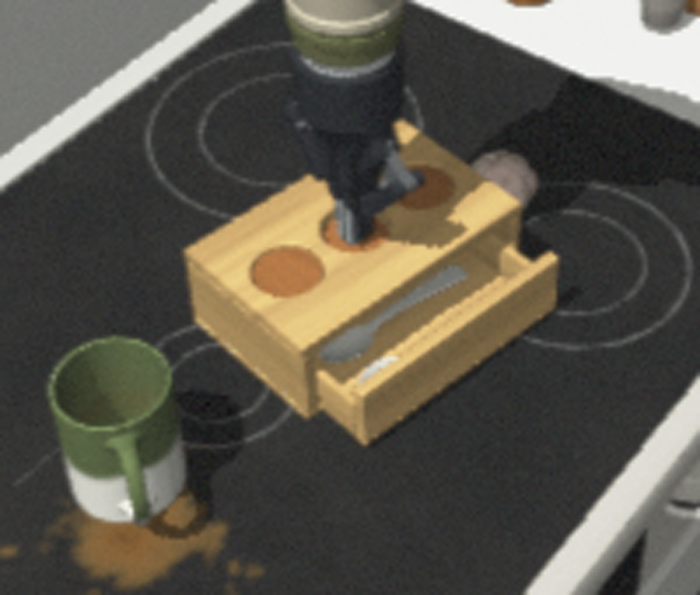

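The drawer is open and the disc has bottomed out (8.9 N). Releasing straight up.

Call:
step_arm(
  targets=[
    [[0,0,0],[-0.2,0,0],0],
    [[0,0,0],[-0.3,0,0],0],
    [[0,0,0],[-0.4,0,0],0],
    [[0,0,0],[-0.6,0,0],0],
    [[0,0,0],[-1.5,0,0],0],
    [[0,0,0],[-2.0,0,0],0],
    [[0,0,0],[-2.0,0,0],0],
    [[0,0,0],[-2.0,0,0],0],
    [[0,0,0],[-2.0,0,0],0],
    [[0,0,0],[-2.0,0,0],0],
  ],
)

```text
clock: 19.6
tcp_pos: [0.5391, 0.1187, 0.1629]
orientation: [-0.452, -0.543, -0.454, 0.543]
wrist_force: [0.9, 0.2, 0.1]
finger_gap: 0.0
```

Call:
step_arm(
  targets=[
    [[0,0,0],[-1.5,0,1.5],0],
    [[0,0,0],[0,0,2.5],0],
    [[0,0,0],[0,0,2.5],0],
    [[0,0,0],[0,0,2.5],0],
    [[0,0,0],[0,0,2.5],0],
    [[0,0,0],[0,0,2.5],0],
    [[0,0,0],[0,0,2.0],0],
    [[0,0,0],[0,0,1.0],0],
    [[0,0,0],[0,0,0],0],
    [[0,0,0],[0,0,0],0],
  ],
)

```text
clock: 20.6
tcp_pos: [0.5091, -0.0486, 0.1773]
orientation: [0.453, 0.543, 0.453, -0.543]
wrist_force: [-0.5, -0.1, -0.1]
finger_gap: 0.0001
```

```bash
python3 st.py;  python3 pic.py 9 scene side wrist
python3 - <<'E'
import cv2
a=cv2.imread("pics/scene9.png")[100:300,130:345]; cv2.imwrite("pics/c9.png",cv2.resize(a,None,fx=3,fy=3,interpolation=cv2.INTER_CUBIC))
from workcell import *
for l in ("salt_shaker","garlic","mug"):
  for c in ("scene","side"): print(c,l,[(d['extent'],round(d['p'],2)) for d in find_in(c,l)][:2])
E
```

```text
clock 20.6
joint_pos [-2.5260e-01  1.9860e-01 -1.5990e-01  1.2127e+00  7.0000e-04  1.4987e+00]
tcp_pos [ 0.5091 -0.0486  0.1773]
wrist_force [-0.4532 -0.0543 -0.1298]
finger_gap 0.0001
R [ 10.44  -0.05 -10.48]
M [ 10.44  -0.03 -16.9 ]
L [ 10.45  -0.   -23.33]
scene salt_shaker [([313.6, 109.6, 12.7, 33.7], 0.73)]
side salt_shaker [([238.4, 289.1, 23.3, 33.8], 0.62)]
scene garlic [([269.5, 178.1, 11.9, 7.4], 0.45)]
side garlic [([231.5, 218.7, 18.1, 15.3], 0.55)]
scene mug [([181.7, 161.1, 111.7, 94.1], 0.69), ([141.7, 225.8, 44.1, 55.7], 0.66)]
side mug [([250.7, 135.5, 17.8, 24.8], 0.74), ([209.5, 162.3, 56.0, 61.8], 0.18)]
```

View pics/c9.png

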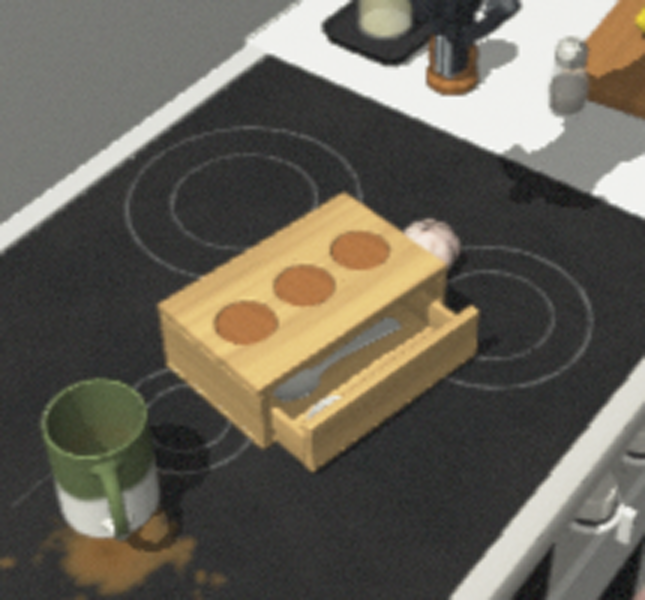

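View pics/wrist9.png

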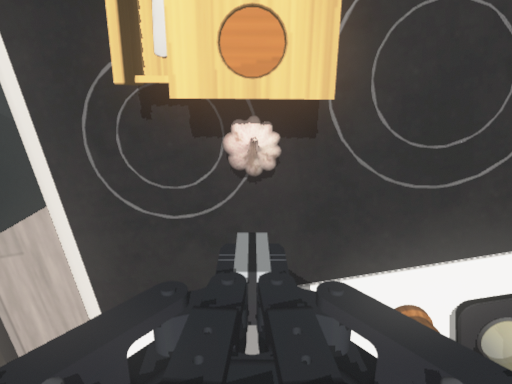

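```bash
python3 -c "
from workcell import *
print(get_state()['clock']); print(hand_in())"
```

```text
21.05
the job is handed in; nothing more can be done
None
```

The middle disc is the catch. I pressed it right down, the drawer sprang open by itself, and I handed the job in at about 21 s.

- **Feeling the discs:** The right-hand disc stayed solid at about 9.5 N. The middle disc gave at about 3–4 N over several millimetres. I did not need to try the left disc.
- **Pressing:** I took the middle disc about 8 mm down, where it bottomed out at about 9 N. I then let it up and lifted the hand straight up, clear to the right of the box.
- **Last checks:** The picture shows the drawer out with a teaspoon visible in it, and the middle disc looks level with the others. The mug, garlic bulb and salt shaker are where they stood, and the wrist force is about zero with nothing touched. How far the drawer is out and the disc's return were judged by eye only.
- **What disagreed:**
  - With the fingers shut, they touched the disc only when the reported TCP was about 31 mm below the disc face measured from the cameras. I therefore went down in small steps until I felt contact, instead of relying on the TCP height.
  - The object finder also gave one wrong "mug" (it marked the box) in the last scene picture. Its side-view box for the mug came out shifted and smaller, though the scene view shows the mug unmoved.

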